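# Lock the blade chest: shut the lid and press the padlock shackle home

### The arm

A 6-joint arm with a two-finger parallel gripper is mounted at the origin on the work surface. World frame = base frame: x ahead of the robot, y to its left, z up, the work surface at z = 0. Lengths are in m, angles in rad, forces in N, time in s.
With the tool pointing down it reaches from about 0.35 to 0.975 m from the base axis. Payload 4.9 kg.
Tool frame: the origin (TCP) lies on the mounting face of the last link; the fingertips stand 173 mm ahead of it and the grasp point (between the pads) lies 155 mm ahead of it (tcp_to_grasp is the distance from the TCP to the grasp point, in m); z points along the fingers, y is the line along which they close (so a half turn about z gives the same grasp; the last joint's range is limited). The gripper opens to 85 mm and grips with 20 to 120 N. Pads are 22 mm wide; open, the fingers measure 114 mm over their backs; the gripper's body (76 mm by 85 mm) begins 54 mm behind the grasp point. The pads swing forward as they close: fully open they stand 13 mm farther back than shut.
Start: joints at [1.169, 0.053, 1.613, -0, 1.476, -0.119], TCP at [0.174, 0.6, 0.405] pointing down, gripper open.
Joint ranges: [-3.01, 3.01], [-1.01, 2.22], [0.06, 2.58], [-1.02, 4.17], [0.09, 2.62], [-3.14, 3.14]. Speed limits (rad/s): [2.57, 2.57, 3.14, 3.14, 3.14, 3.14].

### API

Orientations are given as a rotation vector (axis times angle).
In Python, from station import get_obs, get_image, calibration, finish_job, tcp_to_grasp gives the robot as it stands. The module is installed in compiled form; this text tells all that it offers.
- The arm moves only by the tool arm_command, never from a script. Its argument "plan" is a list that holds one entry, the list of rows, each a list of 6 numbers: the shift along the tool's x, y, z in cm, then the turn, a rotation vector about the tool's x, y, z in rad. A call has 1 to 12 rows; each row is the pose to reach, as a shift and turn from the pose commanded when the call began, along the tool's axes at that moment; what a row does not reach only later rows make up. A row lasts 1/12 s, in which the tool goes at most 41.7 mm and 7.16 degrees, less where a joint would pass 70% of its speed; a pose out of reach is approached as far as the arm can. A call with a gripper value outside its range is refused whole. "gripper" is the closure, from -1 (fully open) to 1 (shut), set as the call begins (left out, the last holds). The fingers move at their own pace and stop on an object; "force" is the grip in N (left out, the last holds). Time passes only in rows, so rows that repeat a pose let the fingers close. It gives the time, the measured TCP pose, the force, the opening and the grip force at its end, in the units of the state.
- get_obs(): the state, without advancing time (a new reading comes with each control period).
- get_image(name): name is "scene" or "top"; returns (picture, depth): 384x512x3 uint8, blue, green, red; 384x512 float32, m along the optical axis (not along the pixel's ray), 0 where there is no reading.
- calibration(name): a dict with "fx", "fy", "cx", "cy" (pixels), "pose" (4x4, takes a point from camera to world coordinates). Camera axes: x right, y up, looking along -z (the intrinsics and any distortion apply to the point x, -y, -z); pixel columns grow to the right and rows downward; lengths in m; the calibration is good to about 2 mm. A picture is of the moment at which its call begins. calibration takes no time and is no camera call.
- finish_job(): hands the job in; it is judged then, once.
The state is a dict: "t": time; "q": joint angles; "dq": joint speeds; "effort": joint torques, N m; "tool_pos": TCP position; "tool_rot": TCP orientation; "contact_force": force on the tool from outside, world axes, zero at the start; "wrist_torque": the same for the moment, N m; "opening": finger opening in m; "grip_force": force on a finger pad.
Only numpy, scipy, OpenCV 4.12 (cv2) and the standard library are available. Lean on these libraries where they do the work, as an engineer would, in place of code of your own. Each camera call takes 0.05 s, during which the arm holds its last target. There are 200 camera calls.

### The job

Lock up the blade chest: shut its lid, take the loose U-shaped padlock shackle out of the drilled wooden block and set it down through the two holes of the lid's tab into the padlock body on the front of the chest. Then press the shackle down until the lock clicks and it stays fully home by itself, without forcing it, and leave the other things on the bench where they are.

Things in the scene. Friction and masses are not known exactly. Their poses are not given: they have to be found in the camera images.
- chest: Grey sheet-steel blade chest, fixed to the bench, 180 (its x) x 250 (its y) x 85 mm high, walls 3 mm; origin at the centre of its underside, on the bench. Its front (its -x side) faces roughly towards the robot and carries the padlock body in a welded pocket, 73 mm wide, standing 37 mm out from the front.
- lid (a joint): Opening angle of the chest's lid (rad): 0 shut, at most 1.3, grows as the front edge rises. Stiff friction hinge: the lid stays where it is left; 2 to 6 N on its front part push it shut. Flat steel plate 6 mm thick, 256 mm wide, front edge 183 mm from the hinge, smooth on top: push it down from above.
- lid_hinge (a point): Middle of the lid's hinge axis, at the top of the chest's rear wall: in the chest frame x = +90, z = 88 mm, level with the lid's underside (its top face is 6 mm off). Its y axis is the hinge axis, parallel to the chest's y; this frame turns with the lid.
- tab (a point): Middle of the top face of the steel tab (34 deep, 74 wide, 4 mm thick) on the lid's front edge, 199 mm from the hinge, midway between its two round 13 mm holes (22 mm either side along y). With the lid shut the tab lies 1 mm above the padlock, hole over hole, its top face 5 mm above the padlock's top.
- mouth (a point): Centre of the padlock's top face, midway between its two upright round holes; in the chest frame x = -109, z = 87 mm; axes as the chest's (z up, y from hole to hole). Holes 11.4 mm wide, over 34 mm deep, 22 mm either side along y. Origin of lock too. More than 25 N on the shackle is forcing the lock.
- lock: Laminated steel padlock body, 30 (x) x 64 (y) x 50 mm, fixed. A shackle set in stands on two light springs, tips 10 to 21 mm deep. Pressed on, it meets hidden pawls (peak 9 to 17 N); past them the force drops to about 6 N, they click in, with a hard stop within 2 mm. The click depth differs from lock to lock, 22 to 33 mm: feel for it. Not clicked, it rises again by 12 mm; clicked, it is held.
- shackle: Loose steel padlock shackle, upright inverted U of round 10 mm bar, 0.2 kg, 54 mm wide over the legs (its y), 10 mm thick (its x), 82 mm tall. Origin midway between the two leg tips, at their lowest level; z up. Legs 22 mm either side along y, straight up to 58 mm, their toes thinned to 5 mm over the last 6 mm. Both ways round are alike. At the start it may lean a little in its loose holes.
- bow (a point): Middle of the upper side of the shackle's bow, 82 mm above its origin; the bow's top is straight for 22 mm along y, its bar 10 mm thick, with a 34 mm wide opening between the legs below it. Can be gripped across its 10 mm (a grip of 40 N holds it firmly enough to press) or pressed on from above.
- block: Drilled beech block, fixed, 50 (its x) x 120 (its y) x 45 mm high, origin at the centre of its underside, on the bench. The shackle stands in its two 13 mm holes, 22 mm either side of the centre along y, 25 mm deep, its tips 20 mm above the bench.
- bits: Beech block of the same size holding four upright router bits (up to 93 mm high), fixed. A bystander.
- sander: Cork sanding block with a dark wooden grip, 120 x 65 x 42 mm, loose bystander on the bench, origin under its centre.
- glue: White glue bottle, 60 mm wide, 160 mm tall, loose bystander.
- mallet: Mallet with a wooden handle lying down, 240 mm long, 30 mm high, loose bystander.
- driver: Screwdriver with a dark wooden handle lying down, 150 mm long, loose bystander.
- tin: Green tin with a paper label, 72 mm wide, 85 mm tall, loose bystander.
- animal: Sawn wooden toy animal lying flat, about 130 x 110 x 20 mm, loose bystander.
- square: Try square with a wooden stock and a steel blade lying flat, 150 x 90 x 16 mm, loose bystander.

How it is judged:
By the outcome, as a careful person would: the job done as asked, in the order asked, and still so for the second after the job is handed in, with the robot touching nothing.
It also fails if it takes over 67 s, if anything falls off the work surface, if the arm or the gripper's body presses on something with over 40 N, if the wrist force passes 120 N, or if a joint passes its speed limit or range.

## Working session

There is one attempt and no reset: what is moved stays moved. The work goes in short steps, Python scripts to look and compute and a tool call to move; the robot and the scene stay as the last step left them, time stands still between calls to the robot, and variables do not carry over. Pictures are saved under pics/ and viewed, at most 10 in all, crops included, and the job is handed in when it is done.

Besides the shell and the picture viewer there is one more tool, called after "Call:" as name(argument=value, ...) on one line, values as JSON. arm_command: Moves the arm, as the interface text tells. Its arguments: {"type":"object","properties":{"plan":{"type":"array"},"gripper":{"type":"number"},"force":{"type":"number"}},"required":["plan"]}

```bash
mkdir -p pics; cat > h.py <<'E'
import numpy as np, cv2
from station import *
from scipy.spatial.transform import Rotation as R
def cloud(name):
    im,d=get_image(name); c=calibration(name)
    v,u=np.mgrid[0:384,0:512]
    p=np.stack([(u-c['cx'])/c['fx']*d,-(v-c['cy'])/c['fy']*d,-d],-1)
    P=np.array(c['pose']); w=p@P[:3,:3].T+P[:3,3]; w[d==0]=np.nan
    return im,w,c
E
python3 - <<'E'
from h import *
o=get_obs();print(o)
for n in("scene","top"):
    im,w,c=cloud(n); print({k:(v if k!='pose' else np.round(v,3)) for k,v in c.items()})
    np.save(n+'.npy',w); cv2.imwrite(n+'.png',im); cv2.imwrite(f'pics/{n}0.png',cv2.resize(im,(800,600)))
E
```

```text
{'t': 0.0, 'q': array([ 1.16900278e+00,  5.33527838e-02,  1.61428276e+00, -1.97019316e-05,
        1.47600045e+00, -1.19009188e-01]), 'dq': array([-0.0021127 , -0.00204341,  0.00037338, -0.00161031, -0.00031082,
        0.00069776]), 'effort': array([-7.25726895e-04, -3.93687701e+01, -3.70174026e+01, -2.59393682e-04,
        7.00846067e-03, -2.11480915e-05]), 'tool_pos': array([0.17429613, 0.59992708, 0.4034719 ]), 'tool_rot': array([-4.42643452e-01, -3.10973878e+00,  3.10888558e-03]), 'contact_force': array([ 0.15696216, -0.56629967, -0.50599996]), 'wrist_torque': array([0.00016561, 0.05208632, 0.00447494]), 'grip_force': 0.0, 'opening': 0.08557368202960837}
{'fx': 458.9393468062119, 'fy': 458.9393468062119, 'cx': 244.3956743819926, 'cy': 192.60847523136658, 'pose': array([[ 0.626, -0.629,  0.462,  1.167],
       [ 0.78 ,  0.499, -0.378, -0.465],
       [ 0.007,  0.597,  0.802,  1.12 ],
       [ 0.   ,  0.   ,  0.   ,  1.   ]])}
{'fx': 354.0877541090642, 'fy': 354.0877541090642, 'cx': 258.9318865484795, 'cy': 188.14482436839128, 'pose': array([[-0.014,  0.996, -0.09 ,  0.481],
       [-1.   , -0.014,  0.004,  0.017],
       [ 0.003,  0.09 ,  0.996,  1.319],
       [ 0.   ,  0.   ,  0.   ,  1.   ]])}
```

View pics/scene0.png

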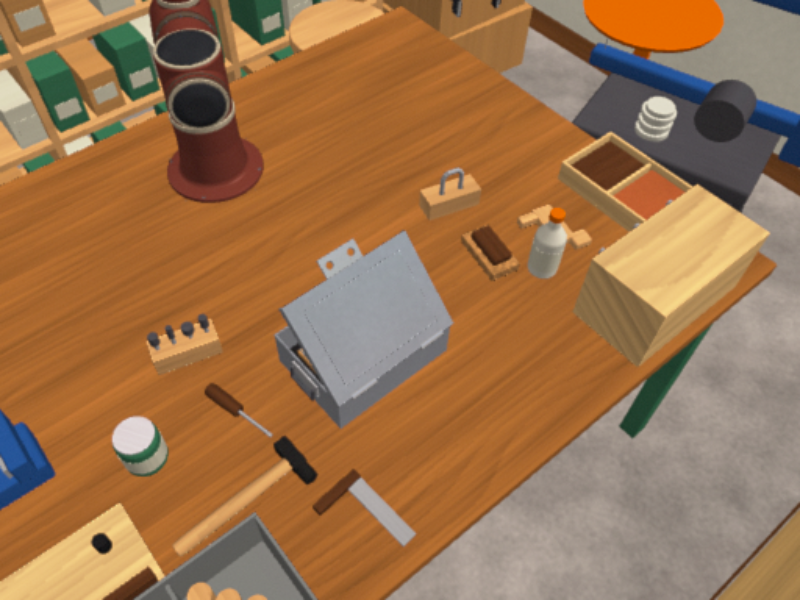

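View pics/top0.png

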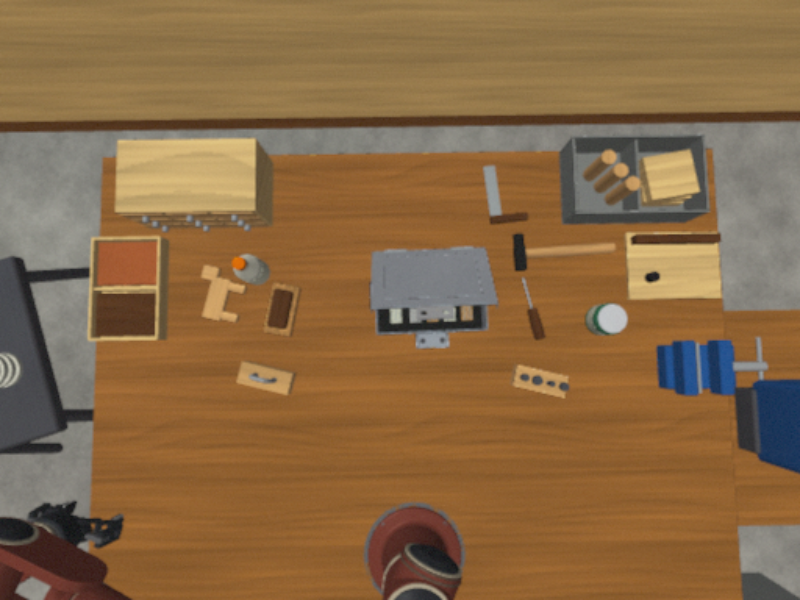

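The scene view shows the lid open with the tab at about (340,260), the shackle block at (450,190) and the bits block at (183,345). In the top view the block is at (265,378), the bits at (540,381), and the chest's lock at (432,340).

```bash
python3 - <<'E'
from h import *
T=np.load('top.npy');S=np.load('scene.npy')
im=cv2.imread('top.png')
c=im[135:265,140:330]; c=c[:, :]
a=cv2.resize(im[150:230,228:328],(800,640),interpolation=cv2.INTER_NEAREST)[:600]
b=cv2.resize(im[225:257,146:196],(800,512),interpolation=cv2.INTER_NEAREST)
cv2.imwrite('pics/a.png',a)
cv2.imwrite('pics/b.png',np.vstack([cv2.resize(b,(500,320)),cv2.resize(cv2.imread('scene.png')[95:145,260:315],(500,280))]))
for (u,v) in [(277,218),(269,218),(285,218),(277,214),(277,222),(277,195),(277,180),(277,165),(240,190),(312,190),(240,165),(312,165)]: print('top',u,v,T[v,u].round(3))
for (u,v) in [(218,170),(210,165),(225,160),(230,200),(215,215)]: print('sc',u,v,S[v,u].round(3))
for n,W in(('T',T),('S',S)):
  m=(np.abs(W[...,0]-.45)<.15)&(W[...,1]>.2)&(W[...,1]<.48)
  q=W[m&(W[...,2]>.07)]; print(n,len(q),q[:40].round(3).tolist() if n=='S' else q[:20].round(3).tolist())
E
```

```text
top 277 218 [ 0.487 -0.049  0.088]
top 269 218 [ 0.488 -0.022  0.079]
top 285 218 [ 0.487 -0.077  0.083]
top 277 214 [ 0.501 -0.05   0.085]
top 277 222 [ 0.474 -0.049  0.086]
top 277 195 [ 0.558 -0.044  0.215]
top 277 180 [ 0.611 -0.047  0.169]
top 277 165 [ 0.669 -0.051  0.116]
top 240 190 [0.578 0.073 0.192]
top 312 190 [ 0.573 -0.155  0.207]
top 240 165 [0.671 0.076 0.109]
top 312 165 [ 0.685 -0.189  0.002]
sc 218 170 [ 0.552 -0.05   0.221]
sc 210 165 [ 0.539 -0.064  0.239]
sc 225 160 [0.383 0.094 0.002]
sc 230 200 [ 0.615 -0.061  0.17 ]
sc 215 215 [ 0.622 -0.115  0.158]
T 48 [[0.418, 0.36, 0.084], [0.418, 0.354, 0.093], [0.417, 0.354, 0.081], [0.417, 0.353, 0.072], [0.415, 0.357, 0.092], [0.415, 0.352, 0.1], [0.415, 0.348, 0.101], [0.415, 0.345, 0.1], [0.415, 0.342, 0.099], [0.414, 0.34, 0.093], [0.411, 0.357, 0.095], [0.412, 0.352, 0.098], [0.412, 0.349, 0.099], [0.412, 0.345, 0.101], [0.412, 0.34, 0.104], [0.412, 0.338, 0.102], [0.412, 0.333, 0.105], [0.411, 0.332, 0.096], [0.411, 0.328, 0.098], [0.411, 0.324, 0.101]]
S 77 [[0.409, 0.348, 0.103], [0.412, 0.349, 0.104], [0.406, 
[... 152 characters left out ...]
 [0.405, 0.325, 0.104], [0.409, 0.325, 0.107], [0.409, 0.33, 0.104], [0.411, 0.333, 0.104], [0.413, 0.335, 0.104], [0.415, 0.338, 0.104], [0.418, 0.339, 0.105], [0.416, 0.346, 0.101], [0.418, 0.348, 0.101], [0.419, 0.352, 0.099], [0.415, 0.362, 0.09], [0.406, 0.32, 0.103], [0.407, 0.323, 0.103], [0.409, 0.326, 0.102], [0.412, 0.328, 0.103], [0.415, 0.329, 0.105], [0.412, 0.337, 0.099], [0.416, 0.338, 0.1], [0.416, 0.342, 0.097], [0.412, 0.351, 0.09], [0.415, 0.352, 0.092], [0.42, 0.352, 0.095], [0.418, 0.359, 0.089], [0.402, 0.32, 0.096], [0.404, 0.322, 0.097], [0.41, 0.321, 0.102], [0.413, 0.322, 0.103], [0.41, 0.33, 0.097], [0.413, 0.331, 0.098], [0.416, 0.352, 0.088], [0.42, 0.352, 0.09]]
```

View pics/a.png

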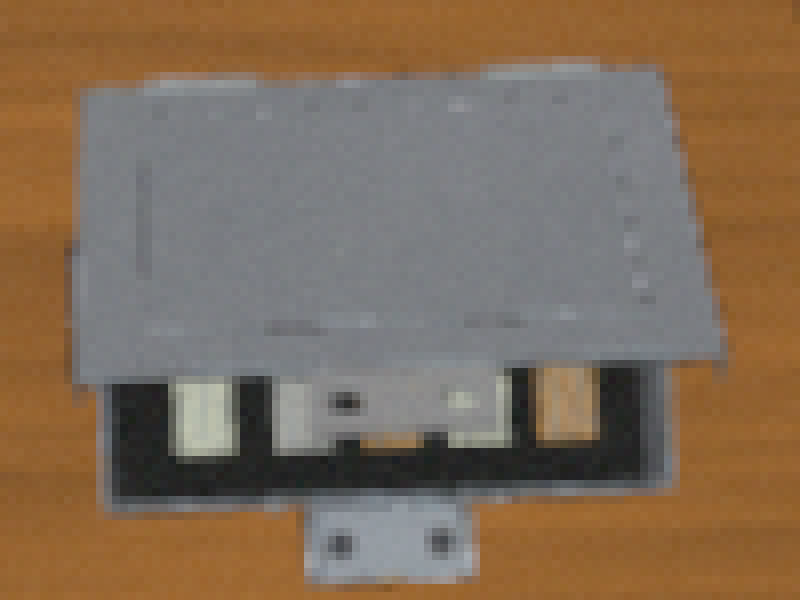

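View pics/b.png

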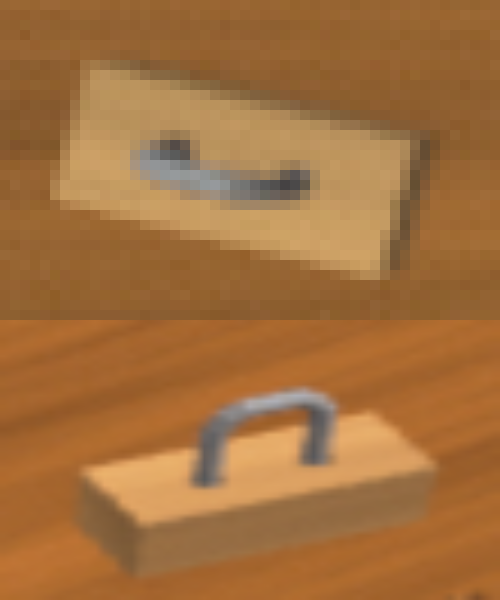

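```bash
cat >> h.py <<'E'
def ray(c,uv,z):
    uv=np.atleast_2d(np.float64(uv)); P=np.array(c['pose'])
    d=np.c_[(uv[:,0]-c['cx'])/c['fx'],-(uv[:,1]-c['cy'])/c['fy'],-np.ones(len(uv))]@P[:3,:3].T
    return P[:3,3]+d*((z-P[2,3])/d[:,2])[:,None]
def step(tip,yaw,L=None):
    "shift (cm) and turn of the tool to bring the point L ahead of TCP to tip, tool down, tool y at yaw (mod pi)"
    L=tcp_to_grasp if L is None else L
    o=get_obs(); A=R.from_rotvec(o['tool_rot']); best=None
    for y in (yaw,yaw+np.pi):
        yy=np.array([np.cos(y),np.sin(y),0]); zz=np.array([0,0,-1.]); B=R.from_matrix(np.c_[np.cross(yy,zz),yy,zz])
        r=(A.inv()*B).as_rotvec()
        if best is None or np.linalg.norm(r)<np.linalg.norm(best[0]): best=(r,B)
    r,B=best; p=np.array(tip)-B.apply([0,0,L])
    return (A.inv().apply(p-o['tool_pos'])*100).round(2),r.round(3)
E
python3 - <<'E'
from h import *
T=np.load('top.npy');S=np.load('scene.npy'); im=cv2.imread('top.png')
ct=calibration('top');cs=calibration('scene')
print(R.from_rotvec(get_obs()['tool_rot']).as_matrix().round(3))
g=im.astype(float).mean(2)
# lock holes: dark centroids
H=[]
for (u0,v0) in [(270.6,218.1),(283.1,217.9)]:
    u,v=np.meshgrid(np.arange(int(u0)-2,int(u0)+4),np.arange(int(v0)-2,int(v0)+4))
    k=np.clip(150-g[v,u],0,None); H.append([(u*k).sum()/k.sum(),(v*k).sum()/k.sum()])
h=ray(ct,H,.087); print('lock',H,h.round(4),'mid',h.mean(0).round(4),'sep',np.linalg.norm(h[0]-h[1]).round(4),'ydir',np.arctan2(*(h[0]-h[1])[[1,0]]).round(4))
# padlock top box from depth
for n,W in(('T',T),('S',S)):
  m=(abs(W[...,0]-.49)<.03)&(abs(W[...,1]+.05)<.05)&(abs(W[...,2]-.087)<.012); q=W[m]; print(n,'locktop',q.mean(0).round(4),len(q))
# chest front wall top edge
e=ray(ct,[[228+107/8-.5,150+508/8-.5],[228+675/8-.5,150+487/8-.5]],.085);print('front wall',e.round(4),np.arctan2(*(e[0]-e[1])[[1,0]]).round(4))
# lid plane
for n,W in(('T',T),('S',S)):
  m=(W[...,0]>.54)&(W[...,0]<.68)&(W[...,1]<.06)&(W[...,1]>-.15)&(W[...,2]>.1); q=W[m]
  for _ in range(3):
    c=q.mean(0); nn=np.linalg.svd(q-c,full_matrices=False)[2][2]; q=q[abs((q-c)@nn)<.006]
  nn*=np.sign(nn[2]); print(n,'lid n',nn.round(4),c.round(4),'ang',np.arccos(nn[2]).round(3),'yaw',(np.arctan2(nn[1],nn[0])-np.pi).round(4))
  m=(W[...,0]>.36)&(W[...,0]<.46)&(W[...,1]<.45)&(W[...,1]>.26)
  t=W[m&(abs(W[...,2]-.045)<.006)]; r=cv2.minAreaRect(t[:,:2].astype(np.float32)*1000); print(n,'block',len(t),r,t[:,2].mean().round(4))
  q=W[m&(W[...,2]>.092)]; c=q.mean(0); d=np.linalg.svd(q[:,:2]-c[:2],full_matrices=False)[2][0]; print('bow',c.round(4),'yaw',np.arctan2(d[1],d[0]).round(4),np.ptp(q@np.r_[d,0]).round(4),q[:,2].max().round(4))
# block by colour
E
```

```text
[[-0.96   0.279 -0.001]
 [ 0.279  0.96  -0.002]
 [ 0.    -0.002 -1.   ]]
lock [[np.float64(269.9200000000001), np.float64(217.7777777777778)], [np.float64(283.05036726128014), np.float64(217.08394543546694)]] [[ 0.4886 -0.0247  0.087 ]
 [ 0.4903 -0.0703  0.087 ]] mid [ 0.4895 -0.0475  0.087 ] sep 0.0456 ydir 1.6091
T locktop [ 0.4904 -0.0461  0.0844] 211
S locktop [nan nan nan] 0
front wall [[ 0.5066  0.0759  0.085 ]
 [ 0.5122 -0.1712  0.085 ]] 1.5934
T lid n [0.6739 0.0176 0.7386] [ 0.6106 -0.0443  0.168 ] ang 0.74 yaw -3.1155
T block 412 ((408.69635009765625, 336.7734375), (120.31999969482422, 50.65797424316406), 75.6940689086914) 0.044
bow [0.4093 0.3362 0.0989] yaw -1.8383 0.041 0.1053
S lid n [0.6765 0.0155 0.7362] [ 0.6156 -0.0481  0.1665] ang 0.743 yaw -3.1186
S block 392 ((410.2901611328125, 336.29638671875), (122.46981048583984, 54.80181884765625), 74.594482421875) 0.0464
bow [0.4112 0.3327 0.1007] yaw -1.8489 0.0421 0.1071<stdin>:14: RuntimeWarning: Mean of empty slice.
  ret = um.true_divide(
```

```bash
python3 - <<'E'
from h import *
print(step([.5745,-.0455,.29],.024,.173))
E
```

```text
(array([-56.44, -50.82,  -5.86]), array([-2.000e-03,  1.000e-03,  1.264e+00]))
```

Call:
arm_command(plan=[[[-6, -5, -6, 0, 0, 0.12], [-12, -10, -6, 0, 0, 0.24], [-18, -15, -6, 0, 0, 0.36], [-23, -20.5, -6, 0, 0, 0.48], [-28, -25, -6, 0, 0, 0.6], [-33, -30, -6, 0, 0, 0.72], [-38, -34, -6, 0, 0, 0.84], [-43, -38.5, -6, 0, 0, 0.96], [-48, -43, -6, 0, 0, 1.08], [-53, -47.5, -6, 0, 0, 1.2], [-56.4, -50.8, -5.9, 0, 0, 1.264], [-56.4, -50.8, -5.9, 0, 0, 1.264]]], gripper=1)

```text
t: 1.1
tool_pos: [0.4337, 0.1835, 0.4603]
tool_rot: [-2.197, -2.246, -0.0]
contact_force: [0.8, 1.5, -0.5]
opening: 0.0004
grip_force: 0.0
```

```bash
python3 - <<'E'
from h import *
print(step([.5745,-.0455,.29],.024,.173))
E
```

```text
(array([-23.2 ,  13.58,  -0.27]), array([ 0.   , -0.   , -0.002]))
```

Call:
arm_command(plan=[[[-3.3, 2, 0, 0, 0, 0], [-6.6, 4, 0, 0, 0, 0], [-10, 5.9, 0, 0, 0, 0], [-13.3, 7.8, 0, 0, 0, 0], [-16.6, 9.7, 0, 0, 0, 0], [-20, 11.7, 0, 0, 0, 0], [-23.2, 13.6, 0, 0, 0, 0], [-23.2, 13.6, 0, 0, 0, 0], [-23.2, 13.6, 0, 0, 0, 0]]])

```text
t: 1.85
tool_pos: [0.5754, -0.045, 0.4593]
tool_rot: [-2.197, -2.243, 0.002]
contact_force: [1.2, 0.1, 0.4]
opening: 0.0001
grip_force: 0.0
```

Call:
arm_command(plan=[[[0, 0, 3.5, 0, 0, 0], [0, 0, 6, 0, 0, 0], [0, 0, 7.3, 0, 0, 0], [0, 0, 8.5, 0, 0, 0], [0, -0.8, 9.4, 0, 0, 0], [0, -1.5, 10.3, 0, 0, 0], [0, -2.4, 11.6, 0, 0, 0], [0, -3.1, 13, 0, 0, 0], [0, -3.4, 13.7, 0, 0, 0], [0, -3.7, 14.5, 0, 0, 0], [0, -4, 15.2, 0, 0, 0], [0, -4.2, 16, 0, 0, 0]]])

```text
t: 2.85
tool_pos: [0.5329, -0.0441, 0.3009]
tool_rot: [2.194, 2.248, 0.001]
contact_force: [-0.1, 1.0, 1.9]
opening: -0.0005
grip_force: 1.1
```

Call:
arm_command(plan=[[[0, -0.1, 0.8, 0, 0, 0], [0, -0.2, 1.6, 0, 0, 0], [0, -0.3, 2.3, 0, 0, 0], [0, -0.4, 2.8, 0, 0, 0], [0, -0.4, 3.1, 0, 0, 0], [0, -0.4, 3.3, 0, 0, 0], [0, -0.4, 3.4, 0, 0, 0]]])

```text
t: 3.43
tool_pos: [0.529, -0.0445, 0.2674]
tool_rot: [-2.194, -2.247, 0.002]
contact_force: [-6.0, 0.6, 11.4]
opening: 0.0003
grip_force: 6.0
```

Call:
arm_command(plan=[[[0, 0, 0.05, 0, 0, 0], [0, 0, 0.1, 0, 0, 0], [0, 0, 0.1, 0, 0, 0]]])

```text
t: 3.68
tool_pos: [0.529, -0.0444, 0.2673]
tool_rot: [-2.193, -2.247, 0.002]
contact_force: [-7.2, 1.0, 11.5]
opening: -0.0001
grip_force: 5.8
```

Call:
arm_command(plan=[[[0, 0, -2.5, 0, 0, 0], [0, 0, -6, 0, 0, 0], [0, 0, -10, 0, 0, 0], [2, -1, -10, 0, 0, 0], [6, -3, -10, 0, 0, 0], [9.5, -5, -10, 0, 0, 0], [9.5, -5, -10, 0, 0, 0]]], gripper=-1)

```text
t: 4.27
tool_pos: [0.4742, 0.0531, 0.3651]
tool_rot: [-2.188, -2.251, -0.001]
contact_force: [1.0, -0.2, -0.1]
opening: 0.0832
grip_force: 0.0
```

```bash
python3 - <<'E'
from h import *
im,T,c=cloud('top'); im2,S,cs=cloud('scene'); np.save('T1.npy',T);np.save('S1.npy',S);cv2.imwrite('top1.png',im);cv2.imwrite('scene1.png',im2)
for n,W in(('T',T),('S',S)):
  m=(W[...,0]>.52)&(W[...,0]<.67)&(W[...,1]<.06)&(W[...,1]>-.15)&(abs(W[...,2]-.1)<.03); q=W[m]
  x=np.polyfit(q[:,0],q[:,2],1); print(n,len(q),'lid slope',x.round(4),q[:,2].mean().round(4))
print(step([.410,.3345,.17],-.262))
a=cv2.resize(im[190:230,250:305],(550,400),interpolation=cv2.INTER_NEAREST); b=cv2.resize(im2[150:190,180:240],(550,366),interpolation=cv2.INTER_NEAREST)
cv2.imwrite('pics/c.png',cv2.resize(np.hstack([a,b[:, :] if 0 else cv2.resize(b,(250,400))]),(800,400)))
E
```

```text
T 2503 lid slope [0.0003 0.0942] 0.0944
S 3534 lid slope [0.0007 0.0966] 0.097
(array([28.57, -5.84,  4.05]), array([0.   , 0.   , 0.289]))
```

View pics/c.png

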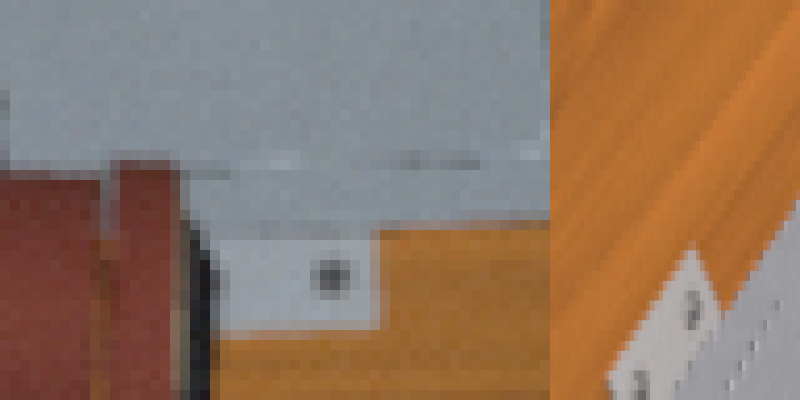

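The lid is flat (slope 0), with the tab over the lock and its right hole at about (330,275) in the crop. Next I go to the shackle.

Call:
arm_command(plan=[[[4, -0.8, 0, 0, 0, 0.05], [8, -1.6, 0, 0, 0, 0.1], [12, -2.4, 0, 0, 0, 0.16], [16, -3.2, 0, 0, 0, 0.22], [20, -4.1, 1, 0, 0, 0.289], [24, -5, 2.5, 0, 0, 0.289], [27, -5.6, 4, 0, 0, 0.289], [28.6, -5.8, 4, 0, 0, 0.289], [28.6, -5.8, 4, 0, 0, 0.289], [28.6, -5.8, 4, 0, 0, 0.289]]], gripper=-1)

```text
t: 5.2
tool_pos: [0.4125, 0.334, 0.3251]
tool_rot: [2.494, 1.909, -0.002]
contact_force: [0.5, -0.5, 0.2]
opening: 0.0855
grip_force: 0.0
```

```bash
python3 - <<'E'
from h import *
im,T,c=cloud('top'); im2,S,cs=cloud('scene'); cv2.imwrite('top2.png',im);cv2.imwrite('scene2.png',im2)
hs={}
for n,I,cc,seeds in (('top',im,c,[(269.5,217.5),(283,217)]),('scene',im2,cs,None)):
    g=cv2.cvtColor(I,cv2.COLOR_BGR2GRAY).astype(float)
    if seeds is None:
        P=np.array(cc['pose'])
        seeds=[]
        for y in (.022,-.022):
            p=np.linalg.inv(P)@np.array([.4895-y*.024,-.0475+y,.094,1]); seeds.append((cc['cx']-cc['fx']*p[0]/p[2],cc['cy']+cc['fy']*p[1]/p[2]))
    H=[]
    for s in seeds:
        u0,v0=np.round(s).astype(int)
        for _ in range(3):
            u,v=np.meshgrid(np.arange(u0-4,u0+5),np.arange(v0-4,v0+5)); k=np.clip(np.median(g[v,u])-15-g[v,u],0,None); k*=((u-u0)**2+(v-v0)**2<=16); a=((u*k).sum()/k.sum(),(v*k).sum()/k.sum()); u0,v0=np.round(a).astype(int)
        H.append(a)
    h=ray(cc,H,.092); print(n,np.round(seeds,1).tolist(),np.round(H,2).tolist(),h.round(4).tolist(),h.mean(0).round(4),np.linalg.norm(h[0]-h[1]).round(4),np.arctan2(*(h[0]-h[1])[[1,0]]).round(4))
print(step([.410,.3345,.096],-.262))
b=cv2.resize(im2[80:150,240:330],(720,560)); cv2.imwrite('pics/d.png',b)
E
```

```text
top [[269.5, 217.5], [283.0, 217.0]] [[270.08, 217.75], [282.75, 217.17]] [[0.4887, -0.0251, 0.092], [0.49, -0.0689, 0.092]] [ 0.4893 -0.047   0.092 ] 0.0438 1.6019
scene [[213.3, 180.8], [200.9, 188.8]] [[213.91, 180.71], [201.37, 188.61]] [[0.4883, -0.023, 0.092], [0.4892, -0.0673, 0.092]] [ 0.4888 -0.0452  0.092 ] 0.0443 1.5897
(array([ 0.07, -0.31,  7.51]), array([ 0.001,  0.   , -0.005]))
```

View pics/d.png

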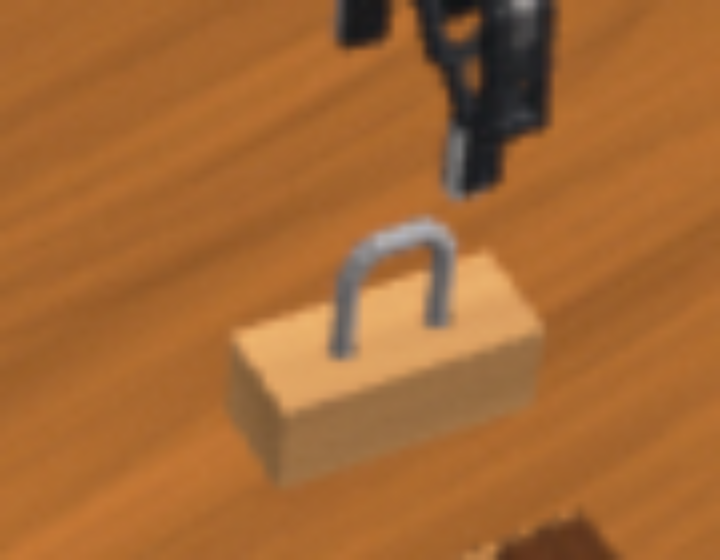

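The open fingers straddle the bow (about (395,240)) on its ±x sides, above the block. I descend and grip.

Call:
arm_command(plan=[[[0, -0.3, 2.5, 0, 0, 0], [0.1, -0.3, 5, 0, 0, 0], [0.1, -0.3, 6.8, 0, 0, 0], [0.1, -0.3, 7.5, 0, 0, 0], [0.1, -0.3, 7.5, 0, 0, 0]]])

```text
t: 5.72
tool_pos: [0.4092, 0.3342, 0.2489]
tool_rot: [-2.497, -1.906, 0.005]
contact_force: [0.0, -0.8, 0.2]
opening: 0.0852
grip_force: 0.0
```

Call:
arm_command(plan=[[[0, 0, 0, 0, 0, 0], [0, 0, 0, 0, 0, 0], [0, 0, 0, 0, 0, 0], [0, 0, 0, 0, 0, 0], [0, 0, 0, 0, 0, 0], [0, 0, 0, 0, 0, 0], [0, 0, 0, 0, 0, 0], [0, 0, 0, 0, 0, 0]]], gripper=1, force=45)

```text
t: 6.38
tool_pos: [0.4093, 0.3359, 0.251]
tool_rot: [2.495, 1.909, 0.001]
contact_force: [0.1, -0.1, 2.4]
opening: 0.0087
grip_force: 43.8
```

Call:
arm_command(plan=[[[0, 0, -0.5, 0, 0, 0], [0, 0, -1.2, 0, 0, 0], [0, 0, -2, 0, 0, 0], [0, 0, -3, 0, 0, 0], [0, 0, -4.5, 0, 0, 0], [0, 0, -6.5, 0, 0, 0], [0, 0, -8.5, 0, 0, 0], [0, 0, -8.5, 0, 0, 0], [0, 0, -8.5, 0, 0, 0]]])

```text
t: 7.13
tool_pos: [0.4095, 0.3359, 0.3375]
tool_rot: [2.495, 1.908, 0.006]
contact_force: [-0.1, 0.2, -2.9]
opening: 0.0085
grip_force: 43.9
```

```bash
python3 - <<'E'
from h import *
o=get_obs(); print(o['opening'],o['tool_pos'])
A=R.from_rotvec(o['tool_rot']); g=o['tool_pos']+A.apply([0,0,tcp_to_grasp]); print('grasp',g.round(4),A.as_matrix().round(3).tolist())
im,T,c=cloud('top'); im2,S,cs=cloud('scene')
P=np.array(cs['pose']); p=np.linalg.inv(P)@np.r_[g-[0,0,.04],1]; u=int(cs['cx']-cs['fx']*p[0]/p[2]); v=int(cs['cy']+cs['fy']*p[1]/p[2]); print(u,v)
cv2.imwrite('pics/e.png',cv2.resize(im2[v-35:v+35,u-45:u+45],(720,560)))
cv2.imwrite('scene3.png',im2);np.save('S3.npy',S)
print(step([.489,-.0463,.20],.022))
E
```

```text
0.008470836330663126 [0.40950288 0.33592941 0.3374706 ]
grasp [0.41   0.3362 0.1828] [[0.262, 0.965, 0.003], [0.965, -0.262, 0.002], [0.003, 0.003, -1.0]]
290 99
(array([-34.75,  17.74,  -2.  ]), array([-0.001,  0.001, -0.287]))
```

View pics/e.png

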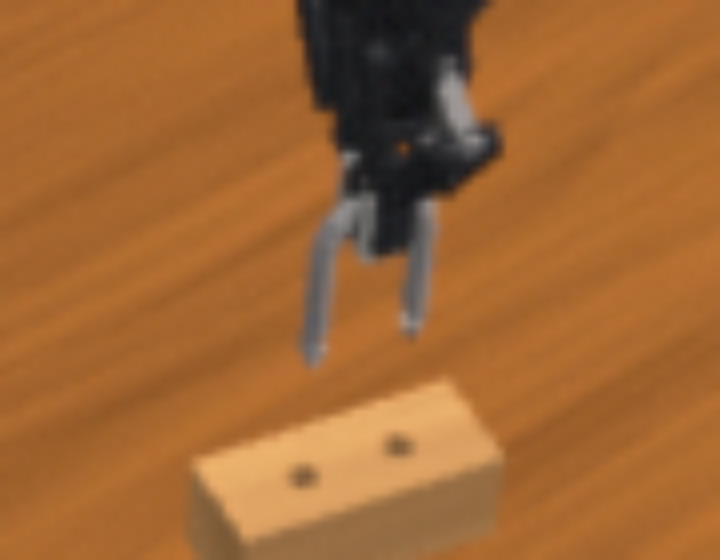

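The shackle is held upright, tips at crop (314,360) and (411,330), and the block holes are empty. I check the tip offset by ray.

```bash
python3 - <<'E'
from h import *
t=ray(calibration('scene'),[[283.75,108.4],[295.9,104.6]],.108); print(t.round(4),t.mean(0).round(4),np.linalg.norm(t[0]-t[1]),np.arctan2(*(t[1]-t[0])[[1,0]]).round(4))
o=get_obs();A=R.from_rotvec(o['tool_rot']);print((A.inv().apply(t.mean(0)-o['tool_pos'])*1000).round(1))
E
```

```text
[[0.4015 0.3184 0.108 ]
 [0.4125 0.3608 0.108 ]] [0.407  0.3396 0.108 ] 0.04376270533381947 1.3164
[  3.8  -2.5 226.5]
```

Call:
arm_command(plan=[[[-3, 1.5, -2, 0, 0, -0.05], [-6.5, 3.3, -2, 0, 0, -0.1], [-10, 5.1, -2, 0, 0, -0.15], [-13.5, 6.9, -2, 0, 0, -0.2], [-17, 8.7, -2, 0, 0, -0.25], [-20.5, 10.5, -2, 0, 0, -0.287], [-24, 12.3, -2, 0, 0, -0.287], [-27.5, 14.1, -2, 0, 0, -0.287], [-31, 15.9, -2, 0, 0, -0.287], [-33.5, 17.2, -2, 0, 0, -0.287], [-34.8, 17.8, -2, 0, 0, -0.287], [-34.8, 17.8, -2, 0, 0, -0.287]]])

```text
t: 8.23
tool_pos: [0.4897, -0.0494, 0.3536]
tool_rot: [-2.2, -2.239, 0.004]
contact_force: [0.1, -0.4, -1.8]
opening: 0.0087
grip_force: 44.1
```

Call:
arm_command(plan=[[[0, 0, 0.4, 0, 0, 0], [0, 0, 0.8, 0, 0, 0], [0, 0, 0.8, 0, 0, 0]]])

```text
t: 8.48
tool_pos: [0.4891, -0.0457, 0.3454]
tool_rot: [-2.193, -2.245, 0.002]
contact_force: [0.3, -0.1, -1.2]
opening: 0.0087
grip_force: 44.1
```

```bash
python3 - <<'E'
from h import *
o=get_obs(); A=R.from_rotvec(o['tool_rot']); g=o['tool_pos']+A.apply([0,0,tcp_to_grasp]); print('grasp',g.round(4),A.as_matrix().round(3).tolist())
im,T,c=cloud('top'); im2,S,cs=cloud('scene')
print(step([.489,-.0463,.19],.022))
a=cv2.resize(im2[150:200,175:245],(784,560)); cv2.imwrite('scene4.png',im2); cv2.imwrite('pics/f.png',a)
E
```

```text
grasp [ 0.4886 -0.0455  0.1907] [[-0.023, 1.0, -0.003], [1.0, 0.023, 0.001], [0.001, -0.003, -1.0]]
(array([-0.06, -0.05,  0.19]), array([-0.002, -0.001,  0.002]))
```

View pics/f.png

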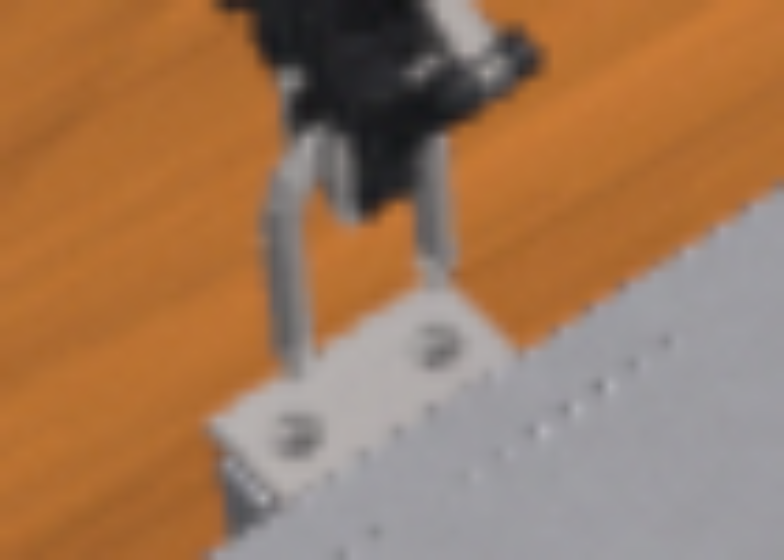

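The tips at crop (295,373) and (433,285) stand above the holes at (297,436) and (437,347). I compare them by ray.

```bash
python3 - <<'E'
from h import *
c=calibration('scene'); f=lambda p:[175-.5+p[0]/11.2,150-.5+p[1]/11.2]
h=ray(c,[f((297,436)),f((437,347))],.092)
for z in (.113,.116,.119):
    t=ray(c,[f((295,373)),f((433,284))],z); print(z,((t-h)*1000).round(1)[:,:2].tolist())
print(h.mean(0))
E
```

```text
0.113 [[-2.4, 2.9], [-2.9, 2.1]]
0.116 [[-0.4, 1.7], [-0.9, 0.8]]
0.119 [[1.6, 0.5], [1.1, -0.5]]
[ 0.48752397 -0.04554621  0.092     ]
```

Call:
arm_command(plan=[[[-0.1, 0.1, 0.3, 0, 0, 0], [-0.1, 0.1, 1, 0, 0, 0], [-0.1, 0.1, 1.6, 0, 0, 0], [-0.1, 0.1, 2, 0, 0, 0], [-0.1, 0.1, 2.3, 0, 0, 0], [-0.1, 0.1, 2.6, 0, 0, 0], [-0.1, 0.1, 2.6, 0, 0, 0], [-0.1, 0.1, 2.6, 0, 0, 0]]])

```text
t: 9.25
tool_pos: [0.4908, -0.0478, 0.3214]
tool_rot: [-2.197, -2.245, 0.0]
contact_force: [-0.2, -0.2, -2.2]
opening: 0.0085
grip_force: 44.1
```

Call:
arm_command(plan=[[[0, 0, 0.2, 0, 0, 0], [0, 0, 0.4, 0, 0, 0], [0, 0, 0.6, 0, 0, 0], [0, 0, 0.8, 0, 0, 0], [0, 0, 0.8, 0, 0, 0]]])

```text
t: 9.67
tool_pos: [0.4906, -0.0477, 0.3131]
tool_rot: [-2.196, -2.245, 0.001]
contact_force: [-0.2, 1.0, -2.2]
opening: 0.008
grip_force: 44.1
```

Call:
arm_command(plan=[[[0, 0, 0.2, 0, 0, 0], [0, 0, 0.4, 0, 0, 0], [0, 0, 0.6, 0, 0, 0], [0, 0, 0.8, 0, 0, 0], [0, 0, 0.8, 0, 0, 0]]])

```text
t: 10.08
tool_pos: [0.4911, -0.0478, 0.3063]
tool_rot: [2.196, 2.245, 0.001]
contact_force: [-1.9, -1.1, 3.3]
opening: 0.0086
grip_force: 44.5
```

Call:
arm_command(plan=[[[0, 0, 0.1, 0, 0, 0], [0, 0, 0.2, 0, 0, 0], [0, 0, 0.3, 0, 0, 0], [0, 0, 0.3, 0, 0, 0]]])

```text
t: 10.42
tool_pos: [0.4912, -0.0478, 0.3039]
tool_rot: [2.196, 2.245, 0.001]
contact_force: [-2.0, 0.7, 3.9]
opening: 0.0087
grip_force: 44.7
```

Call:
arm_command(plan=[[[0, 0, 0.1, 0, 0, 0], [0, 0, 0.2, 0, 0, 0], [0, 0, 0.3, 0, 0, 0], [0, 0, 0.3, 0, 0, 0]]])

```text
t: 10.75
tool_pos: [0.4912, -0.0479, 0.301]
tool_rot: [2.196, 2.245, 0.001]
contact_force: [-3.5, 0.7, 4.4]
opening: 0.0085
grip_force: 44.9
```

Call:
arm_command(plan=[[[0, -0.1, 0.1, 0, 0, 0], [0, -0.1, 0.2, 0, 0, 0], [0, -0.1, 0.2, 0, 0, 0], [0, -0.1, 0.2, 0, 0, 0]]])

```text
t: 11.08
tool_pos: [0.4904, -0.0479, 0.2989]
tool_rot: [2.195, 2.244, 0.002]
contact_force: [-1.0, 0.0, 5.8]
opening: 0.0084
grip_force: 44.8
```

Call:
arm_command(plan=[[[0, 0, 0.05, 0, 0, 0], [0, 0, 0.1, 0, 0, 0], [0, 0, 0.1, 0, 0, 0]]])

```text
t: 11.33
tool_pos: [0.4905, -0.0479, 0.2984]
tool_rot: [2.195, 2.244, 0.002]
contact_force: [-2.9, 0.0, 8.7]
opening: 0.0084
grip_force: 45.1
```

Call:
arm_command(plan=[[[0, 0, 0.05, 0, 0, 0], [0, 0, 0.1, 0, 0, 0], [0, 0, 0.1, 0, 0, 0]]])

```text
t: 11.58
tool_pos: [0.4907, -0.048, 0.2981]
tool_rot: [2.195, 2.244, 0.003]
contact_force: [-3.5, 0.7, 11.6]
opening: 0.0085
grip_force: 45.4
```

Call:
arm_command(plan=[[[0, 0, 0.05, 0, 0, 0], [0, 0, 0.1, 0, 0, 0], [0, 0, 0.1, 0, 0, 0]]])

```text
t: 11.83
tool_pos: [0.491, -0.048, 0.2979]
tool_rot: [2.194, 2.243, 0.003]
contact_force: [-4.1, 1.4, 12.8]
opening: 0.0084
grip_force: 45.7
```

Call:
arm_command(plan=[[[0, -0.1, 0, 0, 0, 0], [0, -0.1, 0.05, 0, 0, 0], [0, -0.1, 0.05, 0, 0, 0]]])

```text
t: 12.08
tool_pos: [0.4902, -0.0481, 0.2976]
tool_rot: [2.194, 2.242, 0.005]
contact_force: [-2.6, 1.5, 12.7]
opening: 0.0087
grip_force: 45.7
```

Call:
arm_command(plan=[[[0, 0, 0.05, 0, 0, 0], [0, 0, 0.05, 0, 0, 0], [0, 0, 0.05, 0, 0, 0]]])

```text
t: 12.33
tool_pos: [0.4902, -0.0481, 0.2972]
tool_rot: [2.193, 2.242, 0.005]
contact_force: [-3.4, 0.7, 12.8]
opening: 0.0089
grip_force: 45.7
```

Call:
arm_command(plan=[[[0, -0.03, 0.05, 0, 0, 0], [0, -0.03, 0.05, 0, 0, 0], [0, -0.03, 0.05, 0, 0, 0]]])

```text
t: 12.58
tool_pos: [0.49, -0.0481, 0.2969]
tool_rot: [2.193, 2.242, 0.006]
contact_force: [-3.6, 1.1, 13.2]
opening: 0.0085
grip_force: 45.7
```

Call:
arm_command(plan=[[[0, 0, 0.05, 0, 0, 0], [0, 0, 0.05, 0, 0, 0], [0, 0, 0.05, 0, 0, 0]]])

```text
t: 12.83
tool_pos: [0.4901, -0.0481, 0.2965]
tool_rot: [2.193, 2.242, 0.005]
contact_force: [-2.2, 1.2, 14.3]
opening: 0.0089
grip_force: 45.8
```

Call:
arm_command(plan=[[[0, 0, 0.05, 0, 0, 0], [0, 0, 0.05, 0, 0, 0], [0, 0, 0.05, 0, 0, 0]]])

```text
t: 13.08
tool_pos: [0.4901, -0.0481, 0.2961]
tool_rot: [2.193, 2.242, 0.005]
contact_force: [-3.5, 0.7, 14.7]
opening: 0.0083
grip_force: 45.9
```

Call:
arm_command(plan=[[[0, 0, 0.05, 0, 0, 0], [0, 0, 0.05, 0, 0, 0], [0, 0, 0.05, 0, 0, 0]]])

```text
t: 13.33
tool_pos: [0.4895, -0.048, 0.2938]
tool_rot: [2.194, 2.243, 0.004]
contact_force: [-0.0, 0.2, 6.2]
opening: 0.009
grip_force: 44.9
```

Call:
arm_command(plan=[[[0, 0, 0.05, 0, 0, 0], [0, 0, 0.05, 0, 0, 0], [0, 0, 0.05, 0, 0, 0]]])

```text
t: 13.58
tool_pos: [0.4895, -0.048, 0.2931]
tool_rot: [2.194, 2.243, 0.004]
contact_force: [-1.4, 0.5, 8.0]
opening: 0.0083
grip_force: 45.1
```

Call:
arm_command(plan=[[[0, 0, 0.05, 0, 0, 0], [0, 0, 0.05, 0, 0, 0], [0, 0, 0.05, 0, 0, 0]]])

```text
t: 13.83
tool_pos: [0.4896, -0.048, 0.293]
tool_rot: [2.194, 2.243, 0.004]
contact_force: [-1.4, 1.2, 9.5]
opening: 0.0084
grip_force: 45.2
```

Call:
arm_command(plan=[[[0, 0, 0.05, 0, 0, 0], [0, 0, 0.05, 0, 0, 0], [0, 0, 0.05, 0, 0, 0]]])

```text
t: 14.08
tool_pos: [0.4897, -0.0481, 0.2929]
tool_rot: [2.194, 2.243, 0.004]
contact_force: [-2.4, 1.6, 9.5]
opening: 0.0087
grip_force: 45.4
```

Call:
arm_command(plan=[[[0, 0, 0.07, 0, 0, 0], [0, 0, 0.07, 0, 0, 0], [0, 0, 0.07, 0, 0, 0], [0, 0, 0.07, 0, 0, 0]]])

```text
t: 14.42
tool_pos: [0.4899, -0.0481, 0.2928]
tool_rot: [2.194, 2.243, 0.004]
contact_force: [-3.2, 1.7, 12.8]
opening: 0.0084
grip_force: 45.7
```

Call:
arm_command(plan=[[[0, 0, 0, 0, 0, 0], [0, 0, 0, 0, 0, 0], [0, 0, 0, 0, 0, 0], [0, 0, -0.2, 0, 0, 0], [0, 0, -0.6, 0, 0, 0], [0, 0, -2, 0, 0, 0], [0, 0, -4.5, 0, 0, 0], [0, 0, -8, 0, 0, 0], [3, -1, -12, 0, 0, 0], [7, -4, -14, 0, 0, 0], [10, -8, -14, 0, 0, 0], [10, -8, -14, 0, 0, 0]]], gripper=-1)

```text
t: 15.42
tool_pos: [0.4049, 0.0518, 0.4317]
tool_rot: [2.195, 2.245, 0.004]
contact_force: [-0.6, 0.9, 0.4]
opening: 0.0852
grip_force: 0.0
```

Call:
arm_command(plan=[[[4, 0, 0, 0, 0, 0], [8, 0, 0, 0, 0, 0], [12, 0, 0, 0, 0, 0], [15, 0, 0, 0, 0, 0], [15, 0, 0, 0, 0, 0]]])

```text
t: 15.83
tool_pos: [0.4021, 0.2042, 0.4295]
tool_rot: [-2.189, -2.251, -0.002]
contact_force: [-0.0, 0.4, 0.1]
opening: 0.0852
grip_force: 0.0
```

```bash
python3 - <<'E'
from h import *
im,T,c=cloud('top'); im2,S,cs=cloud('scene')
for n,W in (('T',T),('S',S)):
    m=(abs(W[...,0]-.489)<.04)&(abs(W[...,1]+.047)<.05)&(W[...,2]>.11)&(W[...,2]<.2); q=W[m]; print(n,len(q),np.sort(q[:,2])[-15:].round(4),np.median(q,0).round(4))
    m=(W[...,0]>.53)&(W[...,0]<.67)&(W[...,1]<.06)&(W[...,1]>-.15)&(abs(W[...,2]-.1)<.03); q=W[m]; print('lid',np.polyfit(q[:,0],q[:,2],1).round(4))
a=cv2.resize(im2[140:200,175:250],(750,600)); cv2.imwrite('pics/g.png',a)
E
```

```text
T 47 [0.1432 0.1433 0.1437 0.1438 0.1451 0.1456 0.1457 0.1459 0.1461 0.1463
 0.1464 0.1468 0.1479 0.1482 0.1499] [ 0.4904 -0.046   0.1414]
lid [-0.0032  0.0964]
S 98 [0.1465 0.1469 0.1471 0.1473 0.1475 0.1475 0.1476 0.1478 0.1479 0.1483
 0.1487 0.1488 0.1489 0.1495 0.1504] [ 0.4938 -0.0505  0.1396]
lid [-0.0021  0.0983]
```

View pics/g.png

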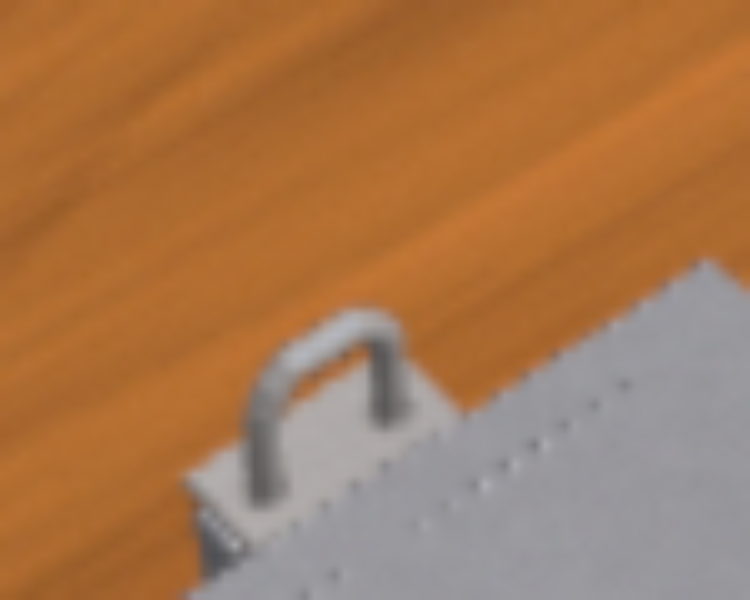

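The shackle sits through both tab holes, bow at crop (340,330), top about 145 mm above the bench. That is the pressed depth of about 25 mm with no 12 mm rise, so it is clicked and held.

```bash
python3 -c "
from station import *
print(finish_job())"
```

```text
the job is handed in; nothing more can be done
None
```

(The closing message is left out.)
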